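Seat the stage insert of an inverted microscope and set the dish on it

ROBOT

A 6-joint arm with a two-finger parallel gripper is mounted at the origin on the work surface. World frame = base frame: x ahead of the robot, y to its left, z up, the work surface at z = 0. Lengths are in m, angles in rad, forces in N, time in s.
With the tool pointing down it reaches from about 0.375 to 0.825 m from the base axis. Payload 5.5 kg.
Tool frame: the origin (TCP) lies midway between the tips of the shut fingers; the grasp point (between the pads) lies behind it (pinch_z is the z of the grasp point in the tool frame, in m); z points along the fingers, y is the direction in which the jaws open and shut (so a half turn about z gives the same grasp; the last joint's range is limited). The gripper opens to 85 mm and grips with 20 to 120 N. Pads are 22 mm wide; open, the fingers measure 114 mm over their backs; the gripper's body (76 mm by 85 mm) begins 54 mm behind the grasp point. The pads swing forward as they close: fully open they stand 13 mm farther back than shut.
Start: joints at [1.123, 0.314, -0.047, 1.21, 0, 1.571], TCP at [0.26, 0.541, 0.231] pointing down, gripper open.
Joint ranges: [-2.67, 2.67], [-0.69, 1.73], [-1.03, 1.25], [-2.08, 2.16], [-1.42, 1.45], [-3.14, 3.14]. Speed limits (rad/s): [2.39, 2.39, 3.01, 3.14, 3.14, 3.14].

INTERFACE

Orientations are given as a unit quaternion [x, y, z, w].
In Python, from plant import * gives the robot as it stands.
- The arm moves only by the tool arm_command, never from a script. Its argument "plan" is one flat list of numbers, 7 for each row, row after row: the turn, a rotation vector about the tool's x, y, z in rad, then the shift along the tool's x, y, z in m, then the opening in per cent of the stroke, from 0 (shut) to 100 (fully open). In form: [ax, ay, az, dx, dy, dz, fingers, ax, ay, az, dx, dy, dz, fingers, ...]. A call has 1 to 12 rows; each row is the pose to reach, as a shift and turn from the pose commanded when the call began, along the tool's axes at that moment; what a row does not reach only later rows make up. A row lasts 1/8 s, in which the tool goes at most 62.5 mm and 10.7 degrees, less where a joint would pass 70% of its speed; a pose out of reach is approached as far as the arm can. A call with a gripper value outside its range is refused whole. The fingers move at their own pace and stop on an object; the grip force is fixed at half the most. Time passes only in rows, so rows that repeat a pose let the fingers close. It gives the time, the measured TCP pose, the force and the opening at its end, in the units of the state.
- get_state(): the state, without advancing time (a new reading comes with each control period).
- grab_frame(name): name is "scene" or "top"; returns (picture, depth): 480x640x3 uint8, red, green, blue; 480x640 float32, m along the optical axis (not along the pixel's ray), 0 where there is no reading.
- camera_params(name): a dict with "intrinsics" (3x3 intrinsics, pixels), "rvec" (rotation vector, rad) and "tvec" (3), from world to camera coordinates, as OpenCV has them. Camera axes: x right, y down, z forward; pixel columns grow to the right and rows downward; lengths in m; the calibration is good to about 2 mm. A picture is of the moment at which its call begins. camera_params takes no time and is no camera call.
- finish_job(): hands the job in, once; it reports no verdict.
The state is a dict: "time_s": time; "joint_pos": joint angles; "qd": joint speeds; "joint_torque": joint torques, N m; "ee_pos": TCP position; "ee_rot": TCP orientation; "ft_force": force on the tool from outside, world axes, zero at the start; "torque": the same for the moment, N m; "opening": opening from 0.0 (shut) to 1.0 (fully open).
Only numpy, scipy, OpenCV 4.12 (cv2) and the standard library are available. Lean on these libraries where they do the work, as an engineer would, in place of code of your own. Each camera call takes 0.05 s, during which the arm holds its last target. There are 200 camera calls.

TASK

The round metal insert of the inverted microscope was left lying on the stage beside its seat. Slide it across the stage, without picking it up, until it drops fully into the round seat and lies flush all round, then set the green-lidded dish on it, the right way up and centred over the glass window so that it covers all of the window. Leave the amber-lidded dish where it is and do not touch the objective below the opening.

Things in the scene. Friction and masses are not known exactly. Their poses are not given: they have to be found in the camera images.
- seat (a point): Centre of the round seat in the microscope's stage, level with the stage's top face. Seat: pocket of 113 mm diameter, 4 mm deep, with a 9.5 mm wide bright ledge round an open hole of 94 mm. The insert fits with 1.5 mm to spare all round, then flush; it drops only when its centre is within about 1.5 mm of this point; a few mm off, it may hang with one side still on the rim. Axes as microscope
- microscope: White inverted microscope, fixed, turned up to 0.25 rad; origin on the table under the seat, z up. Black level stage 280 mm (x) by 220 mm (y), 12 mm thick, centred on the seat, top 195 mm above the table, edges free. Binocular tube rises from y = 0.17 to eyepieces at y = 0.34, 0.31 above the table; lamp pillar folded back, all of it beyond y = -0.15, up to 0.63 above the table
- insert_center (a point): Centre, half-way up, of the loose stage insert: aluminium disc of 110 mm diameter, 4 mm thick, about 0.1 kg, with a flush glass window of 36 mm at its centre (solid, no hole), lower edge bevelled 1.5 mm; z up. Starts flat on the stage, 60 to 85 mm from the seat's centre on its -x side; friction about 0.6. 2 mm above seat while on the stage and 2 mm below it when seated
- green_dish_center (a point): Centre, half-way up, of the dish with the green lid: closed, round, rigid, 52 mm diameter, 14 mm high, about 0.03 kg; z up through the lid. Stands on the stage on the seat's +x side, 100 to 120 mm from the seat's centre
- amber_dish_center (a point): Centre, half-way up, of a like dish with an amber lid, beside the green one on the stage, their centres 100 to 120 mm apart; to be left where it is
- objective: The working objective, upright under the stage opening: origin on its axis at its foot, its glass tip 80 mm above that (16 mm under the stage's top face), 15 mm wide at the tip; z up
Mind the look-alikes: they are no part of the job. What is shaped like the part that bears green_dish_center but black or blue is not meant.

How it is judged:
By the outcome, as a careful person would: the job done as asked, in the order asked, and still so for the second after the job is handed in, with the robot touching nothing.
It also fails if it takes over 61 s, if anything falls off the work surface, if the arm or the gripper's body presses on something with over 40 N, if the wrist force passes 120 N, or if a joint passes its speed limit or range.

## Working session

There is one attempt and no reset: what is moved stays moved. The work goes in short steps, Python scripts to look and compute and a tool call to move; the robot and the scene stay as the last step left them, time stands still between calls to the robot, and variables do not carry over. Pictures are saved under pics/ and viewed, about 8 in all and at most 12, crops included, and the job is handed in when it is done.

Besides the shell and the picture viewer there is one more tool, called after ">>>" as name(argument=value, ...), one argument or row to a line, values as JSON. arm_command: Moves the arm, as the interface text tells. Its arguments: {"type":"object","properties":{"plan":{"type":"array"}},"required":["plan"]}

```bash
ls; mkdir -p pics; python3 - <<'E'
from plant import *
import cv2,numpy as np
s=get_state();print(s)
try: print(pinch_z)
except Exception as e: print(e)
for n in("scene","top"):
    p,d=grab_frame(n);c=camera_params(n)
    print(n,c)
    np.savez(f"pics/{n}0.npz",p=p,d=d)
    cv2.imwrite(f"pics/{n}0.png",p[...,::-1])
E
```

```text
pics
{'time_s': 0.0, 'joint_pos': array([ 1.12302726e+00,  3.14198247e-01, -4.80854543e-02,  1.21020537e+00,
       -1.50385908e-05,  1.57079333e+00]), 'qd': array([-2.44710577e-04, -1.31179496e-03, -9.40915068e-05,  1.26568664e-03,
        2.89199998e-04,  8.23841132e-05]), 'joint_torque': array([-1.87505971e-04, -5.39590502e+01,  3.39745975e+01,  1.90578809e-02,
       -7.01858198e-05, -9.63920741e-06]), 'ee_pos': array([0.25952498, 0.54032049, 0.23044843]), 'ee_rot': array([ 2.22017325e-01,  9.75042353e-01, -8.26919078e-04, -1.80580480e-04]), 'ft_force': array([-0.20383885, -0.30633547,  0.82284458]), 'torque': array([0.02293163, 0.00572898, 0.01772466]), 'opening': 1.0019113842387906}
-0.0187
scene {'intrinsics': array([[486.4540048 ,   0.        , 323.15523109],
       [  0.        , 486.4540048 , 243.49365582],
       [  0.        ,   0.        ,   1.        ]]), 'rvec': array([ 2.66149423,  0.62817999, -0.12524036]), 'tvec': array([-0.45924897, -0.24092462,  1.2054767 ])}
top {'intrinsics': array([[441.49779647,   0.        , 321.33256102],
       [  0.        , 441.49779647, 239.50726617],
       [  0.        ,   0.        ,   1.        ]]), 'rvec': array([ 2.15109307, -2.15329566,  0.20032178]), 'tvec': array([-0.0864399 ,  0.54125255,  0.76602456])}
```

View pics/scene0.png

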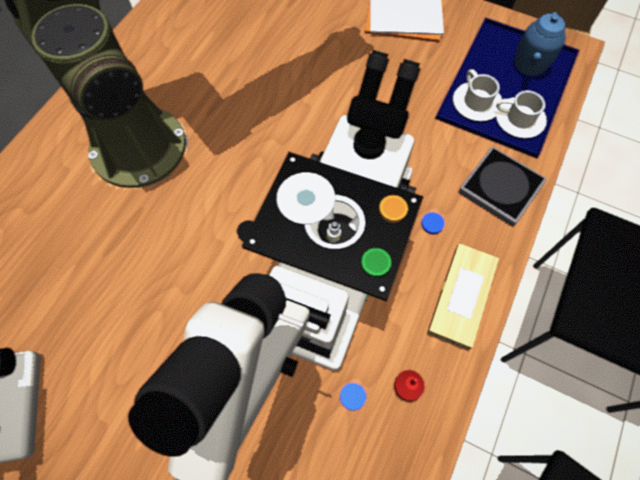

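View pics/top0.png

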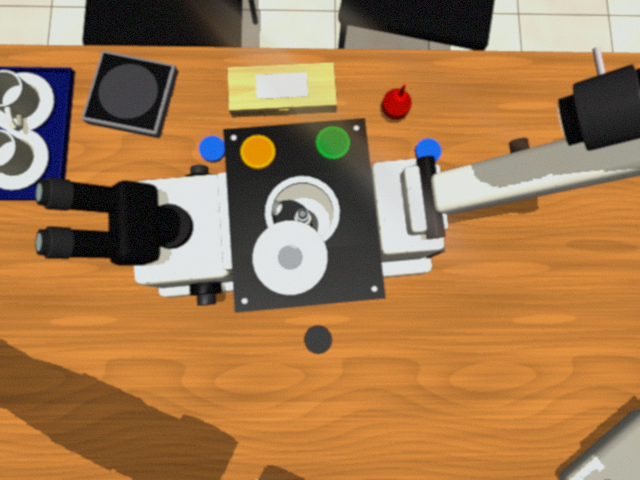

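The scene picture shows the insert at about (306,197), the open seat at (335,222), the green dish at (376,261) and amber at (394,208). In the top view the insert is at (290,257), the seat at (302,208), green at (333,142) and amber at (258,152). The blue and black discs are look-alikes off the stage.

```bash
cat > h.py <<'E'
import cv2,numpy as np
from plant import *
def cam(n):
    c=camera_params(n);R=cv2.Rodrigues(np.array(c["rvec"]))[0];return np.array(c["intrinsics"]),R,np.array(c["tvec"]).ravel()
def rays(n,px):
    K,R,t=cam(n);px=np.asarray(px,float).reshape(-1,2)
    d=np.c_[px,np.ones(len(px))]@np.linalg.inv(K).T@R
    return -R.T@t,d
def onto(n,px,z):
    o,d=rays(n,px);return (o+d*((z-o[2])/d[:,2])[:,None])[:,:2]
def tri(p1,p2):
    A=np.zeros((3,3));b=np.zeros(3);L=[]
    for n,p in(("scene",p1),("top",p2)):
        o,d=rays(n,p);d=d[0]/np.linalg.norm(d[0]);P=np.eye(3)-np.outer(d,d);A+=P;b+=P@o;L.append((P,o))
    x=np.linalg.solve(A,b);return x,[np.linalg.norm(P@(x-o))*1e3 for P,o in L]
def circ(P):
    k=np.ones(len(P),bool)
    for _ in range(8):
        A=np.c_[2*P[k],np.ones(k.sum())];s=np.linalg.lstsq(A,(P[k]**2).sum(1),rcond=None)[0]
        r=np.sqrt(s[2]+s[:2]@s[:2]);e=np.abs(np.hypot(*(P-s[:2]).T)-r);k=e<max(.0012,1.5*np.median(e[k]))
    return s[:2],r,k.sum(),e[k].std()
def proj(n,X):
    K,R,t=cam(n);x=K@(R@np.asarray(X,float)+t);return x[:2]/x[2]
E
python3 - <<'E'
from h import *
im={n:np.load(f"pics/{n}0.npz") for n in("scene","top")}
g={"scene":{"ins":(306,197),"seat":(335,222)},"top":{"ins":(290,257),"seat":(302,208)}}
C={}
for n in im:
    p=im[n]["p"];h=cv2.cvtColor(p,cv2.COLOR_RGB2HSV)
    for nm,lo,hi in(("green",45,80),("amber",10,24)):
        m=((h[...,0]>=lo)&(h[...,0]<=hi)&(h[...,1]>150)&(h[...,2]>(70 if nm=="green" else 200))).astype(np.uint8)
        cs=[c for c in cv2.findContours(m,0,1)[0] if 300<cv2.contourArea(c)<1500]
        for c in cs:
            e=cv2.fitEllipse(c);print(n,nm,e)
        C[n,nm]=[cv2.fitEllipse(c)[0] for c in cs]
    gr=cv2.cvtColor(p,cv2.COLOR_RGB2GRAY)
    def edge(px,z,r):  # subpixel radial edges about seed
        c0=onto(n,px,z)[0];out=[]
        for a in np.arange(0,2*np.pi,.03):
            rr=np.arange(r-.008,r+.008,.0005)
            q=np.array([proj(n,[c0[0]+x*np.cos(a),c0[1]+x*np.sin(a),z]) for x in rr],np.float32)
            v=cv2.remap(gr,q[:,0:1],q[:,1:2],cv2.INTER_LINEAR).ravel().astype(float)
            gd=v[:-4]-v[4:];i=gd.argmax()
            if gd[i]>60: x=rr[i+2];out.append(c0+x*np.array([np.cos(a),np.sin(a)]))
        return np.array(out)
    for nm,z,r in(("ins",.199,.055),("seat",.195,.0565)):
        px=g[n][nm]
        for _ in range(3):
            P=edge(px,z,r);c,R,k,e=circ(P);px=proj(n,[*c,z])
        C[n,nm]=px;print(n,nm,c,R,k,len(P),e,px)
for nm in("green","amber"):
    for a in C["scene",nm]:
        for b in C["top",nm]: print(nm,tri(a,b))
for nm in("ins","seat"): print(nm,tri(C["scene",nm],C["top",nm]))
# screws
for n,S in(("scene",[(293,160),(413,200),(382,288),(252,241)]),("top",[(234,137),(362,128),(374,289),(244,301)])):
    gr=cv2.cvtColor(im[n]["p"],cv2.COLOR_RGB2GRAY).astype(float);L=[]
    for x,y in S:
        w=gr[y-4:y+5,x-4:x+5];w=np.clip(w-110,0,None);yy,xx=np.mgrid[y-4:y+5,x-4:x+5]
        L.append(((w*xx).sum()/w.sum(),(w*yy).sum()/w.sum()))
    C[n,"s"]=L;P=onto(n,L,.195);print(n,P.round(4).tolist(),P.mean(0))
for i,j in((0,0),(1,3),(2,2),(3,1)):pass
for a in C["scene","s"]:
    r=[tri(a,b) for b in C["top","s"]];k=min(r,key=lambda q:q[1][0]);print(k)
E
```

```text
scene green ((375.84002685546875, 261.5932312011719), (27.410242080688477, 29.573144912719727), 104.27965545654297)
scene amber ((65.89794921875, 462.0862121582031), (16.901695251464844, 34.773216247558594), 41.09320068359375)
scene amber ((78.1841812133789, 422.8435974121094), (32.51830291748047, 86.04916381835938), 28.683494567871094)
scene amber ((420.2961730957031, 406.0143737792969), (18.71248435974121, 68.81224060058594), 19.434127807617188)
scene amber ((31.239330291748047, 223.15211486816406), (19.19853401184082, 61.25889205932617), 64.35318756103516)
scene amber ((62.650596618652344, 232.54124450683594), (31.149290084838867, 72.9506607055664), 49.503299713134766)
scene amber ((393.27691650390625, 207.37977600097656), (23.15928840637207, 26.661962509155273), 103.0585708618164)
scene amber ((29.822813034057617, 141.01954650878906), (28.335247039794922, 86.19949340820312), 36.33881759643555)
scene amber ((449.8236389160156, 48.88615798950195), (23.607086181640625, 83.88353729248047), 35.5191535949707)
scene amber ((192.5513916015625, 26.286535263061523), (29.847274780273438, 53.79050064086914), 27.486474990844727)Traceback (most recent call last):
  File "<stdin>", line 26, in <module>
  File "<stdin>", line 18, in edge
  File "h.py", line 23, in proj
    K,R,t=cam(n);x=K@(R@np.asarray(X,float)+t);return x[:2]/x[2]
          ~~~^^^
  File "h.py", line 4, in cam
    c=camera_params(n);R=cv2.Rodrigues(np.array(c["rvec"]))[0];return np.array(c["intrinsics"]),R,np.array(c["tvec"]).ravel()
ValueError: time passes only in moves, steps and waits
```

```bash
sed -i 's/^def cam/import functools\n@functools.cache\ndef cam/' h.py
cat >> h.py <<'E'
def edge(n,gr,px,z,r,half=.008,th=60,sign=1):
    c0=onto(n,px,z)[0];out=[];rr=np.arange(r-half,r+half,.0005)
    for a in np.arange(0,2*np.pi,.03):
        u=np.array([np.cos(a),np.sin(a)])
        q=np.array([proj(n,[*(c0+x*u),z]) for x in rr],np.float32)
        v=cv2.remap(gr,q[:,0:1],q[:,1:2],cv2.INTER_LINEAR).ravel().astype(float)
        gd=sign*(v[:-4]-v[4:]);i=gd.argmax()
        if gd[i]>th: out.append(c0+rr[i+2]*u)
    return np.array(out)
def fit(n,gr,px,z,r,**k):
    for _ in range(3):
        P=edge(n,gr,px,z,r,**k);c,R,m,e=circ(P);px=proj(n,[*c,z])
    print(n,c.round(4),"R",round(R,4),m,len(P),"sd",round(e,5),px.round(1));return px,c
def disc(n,p,lo,hi,vmin,near,rad=35):
    h=cv2.cvtColor(p,cv2.COLOR_RGB2HSV);m=((h[...,0]>=lo)&(h[...,0]<=hi)&(h[...,1]>150)&(h[...,2]>vmin)).astype(np.uint8)
    w=np.zeros_like(m);cv2.circle(w,near,rad,1,-1);m*=w
    c=max(cv2.findContours(m,0,1)[0],key=cv2.contourArea);return cv2.fitEllipse(cv2.convexHull(c))
E
python3 - <<'E'
from h import *
im={n:np.load(f"pics/{n}0.npz") for n in("scene","top")}
g={"scene":{"ins":(306,197),"seat":(335,222),"green":(376,261),"amber":(394,208)},"top":{"ins":(290,257),"seat":(302,208),"green":(333,142),"amber":(258,152)}}
C={}
for n in im:
    p=im[n]["p"];gr=cv2.cvtColor(p,cv2.COLOR_RGB2GRAY)
    for nm,lo,hi,v in(("green",45,80,70),("amber",8,26,150)):
        e=disc(n,p,lo,hi,v,g[n][nm]);C[n,nm]=e[0];print(n,nm,e)
    for nm,z,r in(("ins",.199,.055),("seat",.195,.0565)):
        C[n,nm]=fit(n,gr,g[n][nm],z,r)[0]
for nm in("green","amber","ins","seat"): print(nm,tri(C["scene",nm],C["top",nm]))
for n,S in(("scene",[(293,160),(413,200),(382,288),(252,241)]),("top",[(234,137),(362,128),(374,289),(244,301)])):
    gr=cv2.cvtColor(im[n]["p"],cv2.COLOR_RGB2GRAY).astype(float);L=[]
    for x,y in S:
        w=gr[y-4:y+5,x-4:x+5];w=np.clip(w-110,0,None);yy,xx=np.mgrid[y-4:y+5,x-4:x+5]
        L.append(((w*xx).sum()/w.sum(),(w*yy).sum()/w.sum()))
    C[n,"s"]=L;P=onto(n,L,.195);print(n,P.round(4).tolist(),P.mean(0))
for a in C["scene","s"]:
    print(min((tri(a,b) for b in C["top","s"]),key=lambda q:q[1][0]))
E
```

```text
scene green ((375.972412109375, 261.6049499511719), (28.175413131713867, 30.2604923248291), 102.7056884765625)
scene amber ((393.29620361328125, 207.48199462890625), (24.979503631591797, 28.075403213500977), 103.95153045654297)
scene [ 0.4933 -0.0372] R 0.0558 155 158 sd 0.00022 [305.5 197. ]
scene [ 0.5632 -0.0558] R 0.0565 152 152 sd 0.0003 [334.3 220.6]
top green ((332.0386047363281, 142.35838317871094), (32.499717712402344, 34.19608688354492), 76.39407348632812)
top amber ((257.34942626953125, 151.1343231201172), (32.876834869384766, 34.619632720947266), 85.09024047851562)
top [ 0.4908 -0.0361] R 0.055 178 178 sd 0.0002 [289.7 256.8]
top [ 0.5596 -0.0537] R 0.0563 151 151 sd 0.00012 [301.9 211.6]
green (array([ 0.66650579, -0.0991323 ,  0.20183146]), [np.float64(0.28181314286525583), np.float64(0.28181314286524317)])
amber (array([0.65121797, 0.01413072, 0.20338916]), [np.float64(0.43305458590971097), np.float64(0.43305458590976414)])
ins (array([ 0.49171903, -0.0355332 ,  0.19471146]), [np.float64(0.4995593323635052), np.float64(0.4995593323635474)])
seat (array([ 0.5615277 , -0.05320806,  0.18832004]), [np.float64(0.5653897977977277), np.float64(0.5653897977976359)])
scene [[0.4293, 0.0289], [0.6784, 0.0514], [0.6959, -0.1379], [0.4466, -0.1608]] [ 0.56256659 -0.05459597]
top [[0.6761, 0.0521], [0.6944, -0.1437], [0.4446, -0.1596], [0.4275, 0.0296]] [ 0.56066406 -0.0554174 ]
(array([0.4278834 , 0.03032286, 0.19190459]), [np.float64(0.4462564188675394), np.float64(0.44625641886747425)])
(array([0.67793062, 0.0530761 , 0.19145433]), [np.float64(0.4736214610360979), np.float64(0.4736214610359275)])
(array([ 0.69433639, -0.14150632,  0.19979086]), [np.float64(2.5027877817398703), np.float64(2.5027877817399915)])
(array([ 0.44510137, -0.15987096,  0.19141387]), [np.float64(0.4035688432219738), np.float64(0.4035688432220207)])
```

```bash
cat >> h.py <<'E'
from scipy.spatial.transform import Rotation as Rt
def tool(yaw,tilt=0): # tool y along yaw, then turn about tool x by tilt
    c,s=np.cos(yaw),np.sin(yaw)
    return Rt.from_matrix(np.array([[-s,c,0],[c,s,0],[0,0,-1.]]))*Rt.from_rotvec([tilt,0,0])
def row(pos,R):
    s=get_state();R0=Rt.from_quat(s["ee_rot"])
    return np.r_[(R0.inv()*R).as_rotvec(),R0.inv().apply(np.asarray(pos)-s["ee_pos"])].round(4).tolist()
E
python3 - <<'E'
from h import *
u=np.array([.0694,-.0181]);u/=np.linalg.norm(u);ya=np.arctan2(u[1],u[0]);print(u,ya)
ins=np.array([.4918,-.0366]);p=ins-u*(55+6-12.5)*1e-3;print(p)
print(row([.26,.54,.36],tool(1.123)));print(row([*p,.30],tool(ya)))
E
```

```text
[ 0.96763208 -0.25236514] -0.2551237327137998
[ 0.44486984 -0.02436029]
[-0.0016, 0.0, -0.0001, -0.0005, -0.0003, -0.1295]
[-0.0013, 0.0011, 1.378, -0.4116, -0.4289, -0.0688]
```

>>> arm_command(
  plan=[0, 0, 0, 0, 0, -0.06, 29, 0, 0, 0, 0, 0, -0.13, 29, 0, 0, 1.378, -0.4116, -0.4289, -0.13, 29, 0, 0, 1.378, -0.4116, -0.4289, -0.13, 29, 0, 0, 1.378, -0.4116, -0.4289, -0.13, 29, 0, 0, 1.378, -0.4116, -0.4289, -0.13, 29, 0, 0, 1.378, -0.4116, -0.4289, -0.13, 29, 0, 0, 1.378, -0.4116, -0.4289, -0.13, 29, 0, 0, 1.378, -0.4116, -0.4289, -0.13, 29, 0, 0, 1.378, -0.4116, -0.4289, -0.13, 29, 0, 0, 1.378, -0.4116, -0.4289, -0.13, 29, 0, 0, 1.378, -0.4116, -0.4289, -0.13, 29],
)

```text
time_s: 1.6
ee_pos: [0.4453, -0.0268, 0.361]
ee_rot: [0.792, 0.61, -0.0, 0.0]
ft_force: [-0.1, -0.7, 0.4]
opening: 0.289
```

```bash
python3 - <<'E'
from h import *
print(row([.4449,-.0244,.212],tool(-.2551,-.11)))
E
```

```text
[-0.1103, 0.0007, -0.0029, 0.0023, -0.001, 0.149]
```

>>> arm_command(
  plan=[-0.11, 0, 0, 0.002, -0.001, 0.06, 29, -0.11, 0, 0, 0.002, -0.001, 0.12, 29, -0.11, 0, 0, 0.002, -0.001, 0.149, 29, -0.11, 0, 0, 0.002, -0.001, 0.149, 29],
)

```text
time_s: 2.1
ee_pos: [0.4423, -0.0218, 0.21]
ee_rot: [0.79, 0.611, 0.032, 0.042]
ft_force: [0.3, 0.1, 0.9]
opening: 0.288
```

```bash
python3 - <<'E'
from h import *
print(get_state()["ee_pos"],get_state()["ft_force"])
p,d=grab_frame("scene");cv2.imwrite("pics/s1.png",cv2.resize(p[130:310,230:430,::-1],(800,720))[:600])
p,d=grab_frame("top")
s=cv2.resize(p[110:320,215:400,::-1],None,fx=2.8,fy=2.8);cv2.imwrite("pics/t1.png",s)
E
```

```text
[ 0.44228629 -0.02176547  0.21001408] [0.25325215 0.10000188 0.94384484]
```

View pics/s1.png

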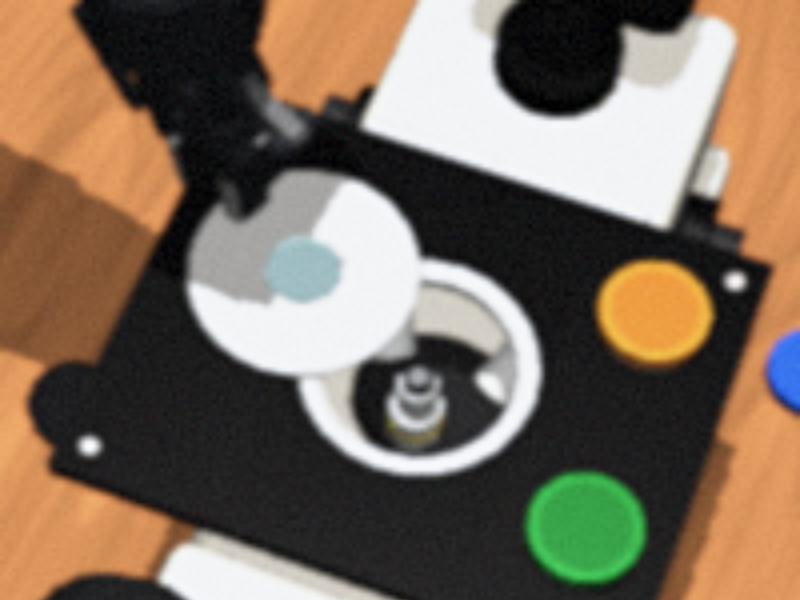

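>>> arm_command(
  plan=[0, 0, 0, -0.002, -0.0004, 0.004, 29, 0, 0, 0, -0.002, -0.0009, 0.008, 29, 0, 0, 0, -0.002, -0.0009, 0.008, 29],
)

```text
time_s: 2.58
ee_pos: [0.4442, -0.0238, 0.2043]
ee_rot: [0.79, 0.611, 0.034, 0.044]
ft_force: [-0.8, -0.5, 0.6]
opening: 0.288
```

>>> arm_command(
  plan=[0, 0, 0, 0, -0.0002, 0.002, 29, 0, 0, 0, 0, -0.0002, 0.002, 29],
)

```text
time_s: 2.82
ee_pos: [0.4441, -0.0237, 0.2022]
ee_rot: [0.79, 0.611, 0.034, 0.043]
ft_force: [0.3, 0.2, 0.0]
opening: 0.284
```

>>> arm_command(
  plan=[0, 0, 0, 0, -0.0002, 0.002, 29, 0, 0, 0, 0, -0.0002, 0.002, 29],
)

```text
time_s: 3.08
ee_pos: [0.444, -0.0237, 0.2]
ee_rot: [0.79, 0.611, 0.033, 0.043]
ft_force: [-0.4, 1.0, 0.6]
opening: 0.29
```

>>> arm_command(
  plan=[0, 0, 0, 0, -0.0001, 0.001, 29, 0, 0, 0, 0, -0.0001, 0.001, 29],
)

```text
time_s: 3.32
ee_pos: [0.4441, -0.0237, 0.1991]
ee_rot: [0.79, 0.611, 0.034, 0.043]
ft_force: [0.4, 0.8, -0.5]
opening: 0.289
```

>>> arm_command(
  plan=[0, 0, 0, 0, -0.0001, 0.001, 29, 0, 0, 0, 0, -0.0001, 0.001, 29],
)

```text
time_s: 3.58
ee_pos: [0.4441, -0.0238, 0.1981]
ee_rot: [0.79, 0.611, 0.034, 0.043]
ft_force: [0.2, -0.7, -0.5]
opening: 0.29
```

>>> arm_command(
  plan=[0, 0, 0, 0, -0.0001, 0.001, 29, 0, 0, 0, 0, -0.0001, 0.001, 29],
)

```text
time_s: 3.82
ee_pos: [0.4443, -0.0238, 0.1975]
ee_rot: [0.79, 0.611, 0.034, 0.044]
ft_force: [-1.3, 1.6, 2.4]
opening: 0.291
```

>>> arm_command(
  plan=[0, 0, 0, 0, -0.0001, 0.001, 29, 0, 0, 0, 0, -0.0001, 0.001, 29],
)

```text
time_s: 4.08
ee_pos: [0.4444, -0.0238, 0.1972]
ee_rot: [0.79, 0.611, 0.034, 0.044]
ft_force: [-4.6, 0.2, 10.2]
opening: 0.29
```

>>> arm_command(
  plan=[0, 0, 0, 0, 0.0002, -0.002, 29, 0, 0, 0, 0, 0.0042, -0.0016, 29, 0, 0, 0, 0, 0.0082, -0.0011, 29, 0, 0, 0, 0, 0.0121, -0.0007, 29, 0, 0, 0, 0, 0.0161, -0.0002, 29, 0, 0, 0, 0, 0.0201, 0.0002, 29, 0, 0, 0, 0, 0.0201, 0.0002, 29],
)

```text
time_s: 4.95
ee_pos: [0.464, -0.0289, 0.1982]
ee_rot: [0.79, 0.611, 0.034, 0.044]
ft_force: [0.2, -0.2, 0.4]
opening: 0.291
```

```bash
cat > m.py <<'E'
from h import *
import sys
tag=sys.argv[1];s=get_state();print(s["ee_pos"],s["ft_force"].round(1))
gi={"scene":tuple(map(int,sys.argv[2].split(","))),"top":tuple(map(int,sys.argv[3].split(",")))}
# known seat (first look), per camera
S={"scene":[.5632,-.0558],"top":[.5596,-.0537]};D=[]
for n in("scene","top"):
    p,_=grab_frame(n);gr=cv2.cvtColor(p,cv2.COLOR_RGB2GRAY);cv2.imwrite(f"pics/{n}{tag}.png",p[...,::-1])
    try:
        _,c=fit(n,gr,gi[n],.199,.055,half=.007);v=np.array(S[n])-c
        a=s["ee_rot"];y=Rt.from_quat(a).apply([0,1,0])[:2];y/=np.linalg.norm(y);x=np.array([-y[1],y[0]])
        print("  to go mm: world",(v*1e3).round(1),"along tool y",round(v@y*1e3,1),"tool x",round(v@x*1e3,1))
    except Exception as e: print(n,e)
E
python3 m.py 2 311,202 293,248
```

```text
[ 0.46399391 -0.02889443  0.19820429] [ 0.2 -0.2  0.4]
scene [ 0.5064 -0.0407] R 0.0557 111 112 sd 0.00023 [310.8 201.2]
  to go mm: world [ 56.8 -15.1] along tool y 58.8 tool x -0.2
top axis 1 is out of bounds for array of dimension 1
```

>>> arm_command(
  plan=[0, 0, 0, 0, 0.004, 0.0004, 29, 0, 0, 0, 0, 0.008, 0.0009, 29, 0, 0, 0, 0, 0.012, 0.0013, 29, 0, 0, 0, 0, 0.016, 0.0018, 29, 0, 0, 0, 0, 0.02, 0.0022, 29, 0, 0, 0, 0, 0.024, 0.0026, 29, 0, 0, 0, 0, 0.028, 0.0031, 29, 0, 0, 0, 0, 0.032, 0.0035, 29, 0, 0, 0, 0, 0.036, 0.004, 29, 0, 0, 0, 0, 0.04, 0.0044, 29, 0, 0, 0, 0, 0.042, 0.0046, 29, 0, 0, 0, 0, 0.042, 0.0046, 29],
)

```text
time_s: 6.55
ee_pos: [0.5048, -0.0395, 0.1984]
ee_rot: [0.79, 0.61, 0.034, 0.044]
ft_force: [0.4, 0.9, 0.7]
opening: 0.29
```

```bash
python3 m.py 3 328,215 300,220; python3 -c "
import cv2;p=cv2.imread('pics/scene3.png');cv2.imwrite('pics/s3.png',cv2.resize(p[150:300,240:440],(800,600)))"
```

```text
[ 0.5047913  -0.03953767  0.19835666] [0.4 0.9 0.7]
scene [ 0.5473 -0.0525] R 0.0558 100 121 sd 0.0003 [327.5 214.8]
  to go mm: world [15.9 -3.3] along tool y 16.2 tool x 0.9
top axis 1 is out of bounds for array of dimension 1
```

View pics/s3.png

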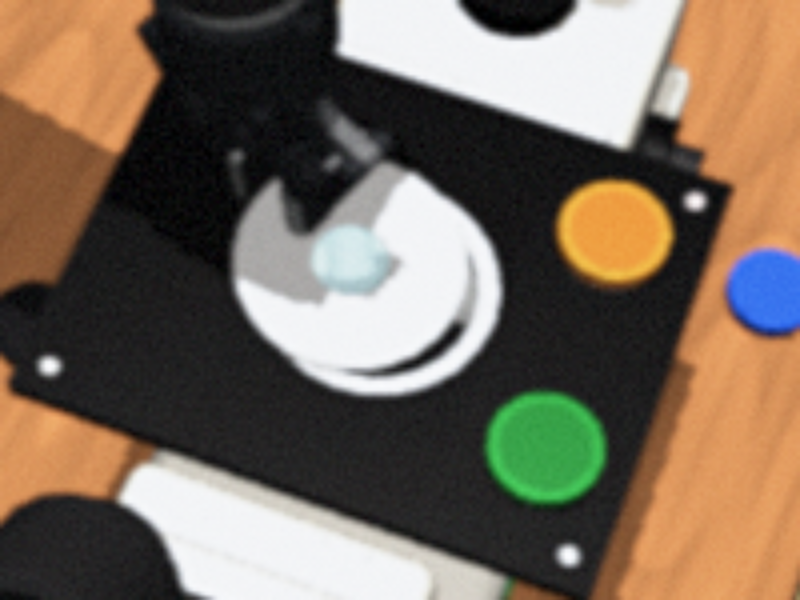

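>>> arm_command(
  plan=[0, 0, 0, 0.0002, 0.003, 0.0003, 29, 0, 0, 0, 0.0004, 0.006, 0.0006, 29, 0, 0, 0, 0.0006, 0.009, 0.0009, 29, 0, 0, 0, 0.0008, 0.012, 0.0013, 29, 0, 0, 0, 0.0009, 0.014, 0.0015, 29, 0, 0, 0, 0.0009, 0.014, 0.0015, 29],
)

```text
time_s: 7.4
ee_pos: [0.5186, -0.0422, 0.1983]
ee_rot: [0.79, 0.611, 0.034, 0.044]
ft_force: [-0.5, -0.4, -0.2]
opening: 0.289
```

```bash
python3 m.py 4 334,220 301,211; python3 -c "
import cv2;p=cv2.imread('pics/scene4.png');cv2.imwrite('pics/s4.png',cv2.resize(p[165:275,270:400],(709,600)))"
```

```text
[ 0.51862537 -0.04218346  0.19831659] [-0.5 -0.4 -0.2]
scene [ 0.5638 -0.0575] R 0.0564 137 159 sd 0.00033 [334.3 220.5]
  to go mm: world [-0.6  1.7] along tool y -1.0 tool x 1.4
top axis 1 is out of bounds for array of dimension 1
```

View pics/s4.png

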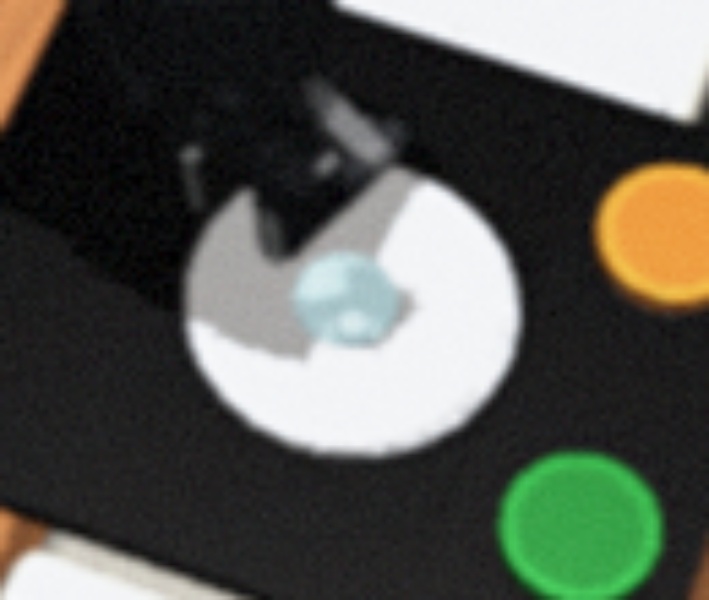

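>>> arm_command(
  plan=[0, 0, 0, 0, 0.003, -0.03, 29, 0, 0, 0, 0, 0.008, -0.08, 29, 0.11, 0, 0, 0, -0.12, -0.13, 29, 0.11, 0, 0, 0, -0.12, -0.13, 29, 0.11, 0, 0, 0, -0.12, -0.13, 29],
)

```text
time_s: 8.12
ee_pos: [0.3872, -0.008, 0.3157]
ee_rot: [0.791, 0.612, 0.001, 0.0]
ft_force: [0.8, -0.3, 0.0]
opening: 0.289
```

```bash
cat > chk.py <<'E'
from h import *
import sys
print(get_state()["ee_pos"])
g={"scene":(334,221),"top":(302,212)};C={}
for n in g:
    p,_=grab_frame(n);gr=cv2.cvtColor(p,cv2.COLOR_RGB2GRAY);cv2.imwrite(f"pics/{n}{sys.argv[1]}.png",p[...,::-1])
    fit(n,gr,g[n],.195,.0555,half=.006)
    C[n,'w'],_=fit(n,gr,g[n],.195,.018,half=.005,th=12,sign=-1)
print("window",tri(C["scene",'w'],C["top",'w']))
a=cv2.imread(f"pics/scene{sys.argv[1]}.png")[170:270,280:390];b=cv2.imread(f"pics/top{sys.argv[1]}.png")[160:260,250:355]
cv2.imwrite(f"pics/c{sys.argv[1]}.png",np.hstack([cv2.resize(a,(400,400),interpolation=2),cv2.resize(b,(400,400),interpolation=2)]))
E
python3 chk.py 5
```

```text
[ 0.38720667 -0.00798343  0.31566047]
scene [ 0.5623 -0.055 ] R 0.0573 174 210 sd 0.00035 [334.  220.1]
scene [ 0.5605 -0.0554] R 0.0169 155 158 sd 0.0003 [333.1 219.9]
top [ 0.5597 -0.0538] R 0.0562 210 210 sd 0.00011 [302.  211.5]
top [ 0.5575 -0.0543] R 0.0178 129 151 sd 0.00017 [302.4 213. ]
window (array([ 0.55906472, -0.05378046,  0.19025726]), [np.float64(0.729213338393116), np.float64(0.7292133383930044)])
```

View pics/c5.png

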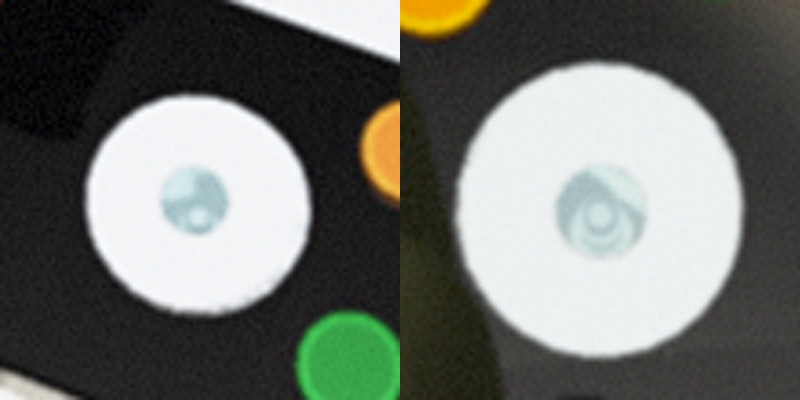

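```bash
cat > dep.py <<'E'
from h import *
for n in("scene","top"):
    _,d=grab_frame(n);K,R,t=cam(n)
    v,u=np.nonzero(d>0);z=d[v,u];X=(np.c_[(u-K[0,2])/K[0,0]*z,(v-K[1,2])/K[1,1]*z,z]-t)@R
    c=np.array([.5632,-.0558] if n=="scene" else [.5596,-.0537]);q=X[:,:2]-c;r=np.hypot(*q.T)
    a=np.arctan2(q[:,1],q[:,0])
    st=(r>.062)&(r<.075)&(abs(X[:,2]-.193)<.012)
    A=lambda P:np.c_[P,np.ones(len(P))]
    f=np.linalg.lstsq(A(q[st]),X[st,2],rcond=None)[0]
    k=(r>.022)&(r<.052)&(abs(X[:,2]-.193)<.02);h=X[:,2]-A(q)@f
    g=np.linalg.lstsq(A(q[k]),h[k],rcond=None)[0]
    print(n,"stage",f.round(4),st.sum(),X[st,2].std(),"insert rel: tilt",g[:2].round(4),"h0 mm",round(g[2]*1e3,2),"at rim mm",(np.hypot(*g[:2])*55).round(2),"uphill dir",np.arctan2(g[1],g[0]).round(2),"sd",((h[k]-A(q[k])@g).std()*1e3).round(2))
    w=(r<.014);print("  window h",(np.median(h[w])*1e3).round(2))
E
python3 dep.py
```

```text
scene stage [-0.      0.0002  0.1953] 1440 0.0014573345188724025 insert rel: tilt [-0.0291 -0.0032] h0 mm 1.27 at rim mm 1.61 uphill dir -3.03 sd 1.46
  window h 1.02
top stage [ 0.0003 -0.      0.1943] 1788 0.0011149350082861795 insert rel: tilt [-0.0268 -0.0051] h0 mm 1.39 at rim mm 1.5 uphill dir -2.95 sd 1.09
  window h 0.99
```

```bash
python3 - <<'E'
from h import *
print(row([.5082,-.0602,.230],tool(.08,-.11)))
E
```

```text
[-0.1078, 0.0185, -0.3346, -0.0201, 0.1274, 0.0844]
```

>>> arm_command(
  plan=[-0.108, 0.0185, -0.335, -0.0201, 0.1274, 0.02, 29, -0.108, 0.0185, -0.335, -0.0201, 0.1274, 0.02, 29, -0.108, 0.0185, -0.335, -0.0201, 0.1274, 0.0844, 29, -0.108, 0.0185, -0.335, -0.0201, 0.1274, 0.0844, 29, -0.108, 0.0185, -0.335, -0.0201, 0.1274, 0.0844, 29, -0.108, 0.0185, -0.335, -0.0201, 0.1274, 0.0844, 29],
)

```text
time_s: 9.07
ee_pos: [0.5089, -0.0601, 0.2325]
ee_rot: [0.677, 0.734, 0.041, 0.038]
ft_force: [0.1, 0.3, -0.3]
opening: 0.286
```

```bash
python3 - <<'E'
from h import *
for p in([.5082,-.0602,.1982],[.5195,-.0593,.1984]): print(row(p,tool(.08,-.11)))
print(get_state()["ee_pos"])
E
```

```text
[0.0029, 0.0005, 0.0007, -0.0001, -0.0046, 0.034]
[0.0029, 0.0005, 0.0007, -0.0001, 0.0067, 0.0351]
[ 0.50893375 -0.0600545   0.23249681]
```

>>> arm_command(
  plan=[0, 0, 0, 0, -0.003, 0.02, 29, 0, 0, 0, 0, -0.0043, 0.031, 29, 0, 0, 0, 0, -0.0043, 0.031, 29, 0, 0, 0, 0, -0.0043, 0.031, 29],
)

```text
time_s: 9.57
ee_pos: [0.507, -0.0601, 0.1997]
ee_rot: [0.677, 0.734, 0.041, 0.037]
ft_force: [-0.1, 1.5, 0.8]
opening: 0.29
```

>>> arm_command(
  plan=[0, 0, 0, 0, -0.0002, 0.0015, 29, 0, 0, 0, 0, 0.003, 0.0018, 29, 0, 0, 0, 0, 0.006, 0.0021, 29, 0, 0, 0, 0, 0.009, 0.0025, 29, 0, 0, 0, 0, 0.0105, 0.0026, 29, 0, 0, 0, 0, 0.0115, 0.0028, 29, 0, 0, 0, 0, 0.0125, 0.0029, 29, 0, 0, 0, 0, 0.0125, 0.0029, 29],
)

```text
time_s: 10.58
ee_pos: [0.5191, -0.0591, 0.1972]
ee_rot: [0.677, 0.734, 0.04, 0.037]
ft_force: [1.1, 0.0, -0.8]
opening: 0.293
```

```bash
python3 dep.py
```

```text
scene stage [-0.0005  0.0019  0.1953] 1137 0.0014504278561062317 insert rel: tilt [-0.0069 -0.    ] h0 mm 0.24 at rim mm 0.38 uphill dir -3.14 sd 2.04
  window h 88.12
top stage [0. 0. 0.] 0 nan insert rel: tilt [0. 0.] h0 mm 0.0 at rim mm 0.0 uphill dir 0.0 sd nan
  window h nan
  ret = _var(a, axis=axis, dtype=dtype, out=out, ddof=ddof,
  arrmean = um.true_divide(arrmean, div, out=arrmean,
  ret = ret.dtype.type(ret / rcount)
  return _methods._mean(a, axis=axis, dtype=dtype,
  ret = ret.dtype.type(ret / rcount)
```

Appears dropped. Lift off, pull back, and check with a clear view.

>>> arm_command(
  plan=[0, 0, 0, 0, 0.003, -0.03, 29, 0, 0, 0, 0, 0.008, -0.08, 29, 0.11, 0, 0, 0, -0.12, -0.13, 60, 0.11, 0, 0, 0, -0.12, -0.13, 100, 0.11, 0, 0, 0, -0.12, -0.13, 100],
)

```text
time_s: 11.3
ee_pos: [0.3841, -0.0699, 0.3146]
ee_rot: [0.678, 0.735, 0.0, 0.0]
ft_force: [1.0, 0.7, -0.3]
opening: 0.911
```

```bash
python3 dep.py; python3 chk.py 6
```

```text
scene stage [ 0.     -0.0005  0.1953] 1447 0.001435192621329172 insert rel: tilt [-0.0005  0.004 ] h0 mm -0.04 at rim mm 0.22 uphill dir 1.69 sd 1.43
  window h -0.03
top stage [ 0.0009 -0.0009  0.1942] 789 0.0010844426049982068 insert rel: tilt [-0.0155  0.0058] h0 mm 0.85 at rim mm 0.91 uphill dir 2.78 sd 1.14
  window h nan
[ 0.38571853 -0.06995564  0.31407348]
scene [ 0.5626 -0.0554] R 0.0567 195 210 sd 0.00028 [334.1 220.3]
scene [ 0.5616 -0.0561] R 0.017 164 177 sd 0.00033 [333.4 220.4]
  return _methods._mean(a, axis=axis, dtype=dtype,
  ret = ret.dtype.type(ret / rcount)
Traceback (most recent call last):
  File "chk.py", line 7, in <module>
    fit(n,gr,g[n],.195,.0555,half=.006)
    ~~~^^^^^^^^^^^^^^^^^^^^^^^^^^^^^^^^
  File "h.py", line 37, in fit
    P=edge(n,gr,px,z,r,**k);c,R,m,e=circ(P);px=proj(n,[*c,z])
                                    ~~~~^^^
  File "h.py", line 21, in circ
    A=np.c_[2*P[k],np.ones(k.sum())];s=np.linalg.lstsq(A,(P[k]**2).sum(1),rcond=None)[0]
                                                         ~~~~~~~~~~~~~^^^
numpy.exceptions.AxisError: axis 1 is out of bounds for array of dimension 1
```

```bash
python3 - <<'E'
from h import *
for n,g,a in(("scene",(375.97,261.6),(393.3,207.5)),("top",(332.04,142.36),(257.35,151.13))): print(n,onto(n,[g,a],.209))
print(row([.6675,-.1015,.30],tool(-.147)))
E
```

```text
scene [[ 0.66717496 -0.10183577]
 [ 0.6519952   0.01138696]]
top [[ 0.66346639 -0.0989311 ]
 [ 0.64881754  0.01313077]]
[0.0002, -0.0001, 0.2272, -0.054, 0.2772, 0.0133]
```

>>> arm_command(
  plan=[0, 0, 0.2272, -0.054, 0.2752, 0.0133, 80, 0, 0, 0.2272, -0.054, 0.2752, 0.0133, 80, 0, 0, 0.2272, -0.054, 0.2752, 0.0133, 80, 0, 0, 0.2272, -0.054, 0.2752, 0.0133, 80, 0, 0, 0.2272, -0.054, 0.2752, 0.0133, 80, 0, 0, 0.2272, -0.054, 0.2752, 0.0133, 80, 0, 0, 0.2272, -0.054, 0.2752, 0.0133, 80, 0, 0, 0.2272, -0.054, 0.2752, 0.0133, 80],
)

```text
time_s: 12.5
ee_pos: [0.6641, -0.1014, 0.3001]
ee_rot: [0.757, 0.653, -0.0, -0.0]
ft_force: [0.0, 0.8, 0.6]
opening: 0.801
```

```bash
python3 - <<'E'
from h import *
print(row([.6653,-.1004,.230],tool(-.147)),row([.6653,-.1004,.192],tool(-.147)),get_state()["ee_pos"])
E
```

```text
[-0.0009, -0.0, 0.0002, 0.0011, 0.0011, 0.0701] [-0.0009, -0.0, 0.0002, 0.0011, 0.0012, 0.1081] [ 0.66408068 -0.10136982  0.30005593]
```

>>> arm_command(
  plan=[0, 0, 0, 0.001, 0.001, 0.05, 80, 0, 0, 0, 0.001, 0.001, 0.08, 80, 0, 0, 0, 0.001, 0.001, 0.08, 80, 0, 0, 0, 0.001, 0.001, 0.08, 80],
)

```text
time_s: 13.0
ee_pos: [0.6662, -0.1008, 0.2219]
ee_rot: [0.757, 0.653, 0.0, 0.001]
ft_force: [0.1, -0.2, 1.3]
opening: 0.802
```

```bash
python3 - <<'E'
from h import *
print(get_state()["ee_pos"])
a=grab_frame("scene")[0][215:300,330:430,::-1];b=grab_frame("top")[0][95:190,280:385,::-1]
cv2.imwrite("pics/g7.png",np.hstack([cv2.resize(a,(400,400),interpolation=2),cv2.resize(b,(400,400),interpolation=2)]))
E
```

```text
[ 0.66615985 -0.10079032  0.22187547]
```

View pics/g7.png

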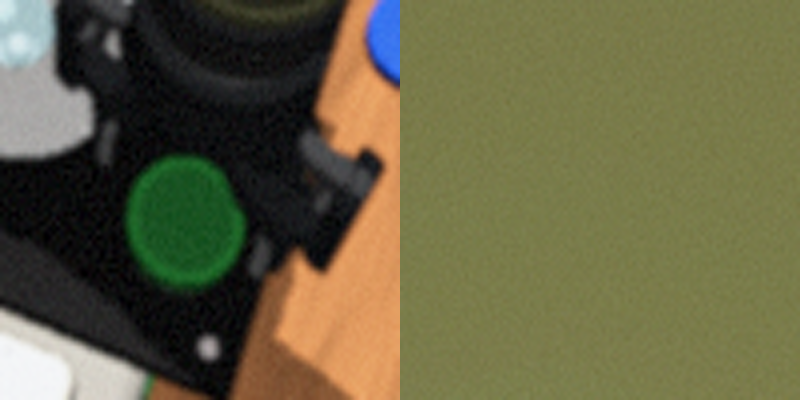

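>>> arm_command(
  plan=[0, 0, 0, -0.0005, -0.001, 0.015, 80, 0, 0, 0, -0.0005, -0.001, 0.026, 80, 0, 0, 0, -0.0005, -0.001, 0.028, 80, 0, 0, 0, -0.0005, -0.001, 0.028, 80],
)

```text
time_s: 13.6
ee_pos: [0.6644, -0.101, 0.1913]
ee_rot: [0.757, 0.653, -0.001, -0.001]
ft_force: [-0.6, 0.5, 0.7]
opening: 0.799
```

>>> arm_command(
  plan=[0, 0, 0, 0, 0, -0.001, 70, 0, 0, 0, 0, 0, -0.001, 40, 0, 0, 0, 0, 0, -0.001, 40, 0, 0, 0, 0, 0, -0.001, 40, 0, 0, 0, 0, 0, -0.001, 40, 0, 0, 0, 0, 0, -0.001, 40],
)

```text
time_s: 14.35
ee_pos: [0.6654, -0.1011, 0.1939]
ee_rot: [0.757, 0.653, 0.0, 0.0]
ft_force: [0.9, -0.1, 5.6]
opening: 0.584
```

>>> arm_command(
  plan=[0, 0, 0, 0, 0, -0.02, 40, 0, 0, 0, 0, 0, -0.06, 40, 0, 0, 0, 0, 0, -0.06, 40, 0, 0, 0, 0, 0, -0.06, 40],
)

```text
time_s: 14.85
ee_pos: [0.6645, -0.101, 0.2522]
ee_rot: [0.757, 0.653, -0.0, -0.001]
ft_force: [-0.5, 0.4, 0.5]
opening: 0.578
```

```bash
python3 - <<'E'
from h import *
s=get_state();print(s["ee_pos"],s["opening"])
p=grab_frame("scene")[0];cv2.imwrite("pics/g8.png",cv2.resize(p[190:310,300:450,::-1],(750,600),interpolation=2))
print(row([.6653-.1039,-.1010+.0456,.25],tool(-.147)))
E
```

```text
[ 0.66454401 -0.10103221  0.25215718] 0.5781386584979588
[-0.0027, 0.0, 0.0002, 0.03, -0.1083, 0.0018]
```

View pics/g8.png

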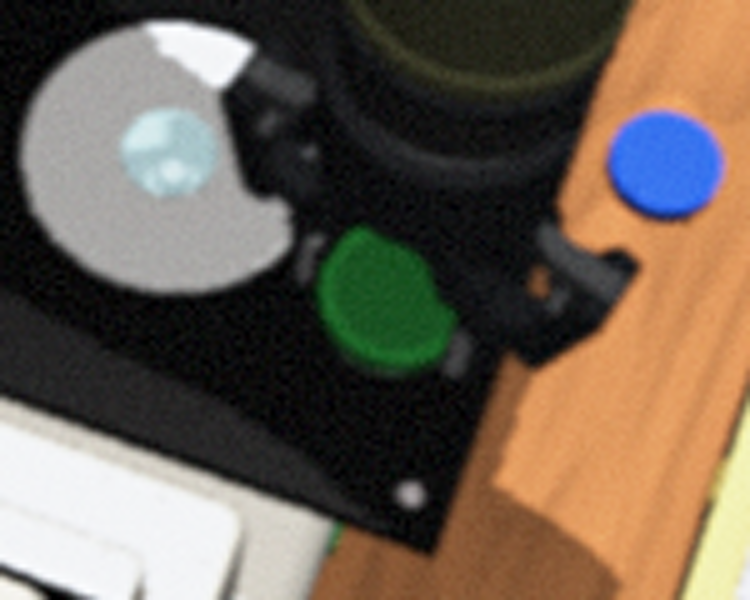

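>>> arm_command(
  plan=[0, 0, 0, 0.015, -0.05, 0, 40, 0, 0, 0, 0.03, -0.1083, 0, 40, 0, 0, 0, 0.03, -0.1083, 0, 40, 0, 0, 0, 0.03, -0.1083, 0, 40, 0, 0, 0, 0.03, -0.1083, 0, 40],
)

```text
time_s: 15.52
ee_pos: [0.5632, -0.0559, 0.2527]
ee_rot: [0.757, 0.653, -0.0, -0.0]
ft_force: [0.1, -0.7, 0.5]
opening: 0.581
```

>>> arm_command(
  plan=[0, 0, 0, 0, 0, 0.03, 40, 0, 0, 0, 0, 0, 0.05, 40, 0, 0, 0, 0, 0, 0.05, 40, 0, 0, 0, 0, 0, 0.05, 40],
)

```text
time_s: 16.02
ee_pos: [0.5629, -0.0558, 0.2035]
ee_rot: [0.757, 0.653, -0.0, -0.0]
ft_force: [0.6, 0.3, -0.1]
opening: 0.58
```

```bash
python3 - <<'E'
from h import *
s=get_state();print(s["ee_pos"],s["opening"])
p=grab_frame("scene")[0];e=disc("scene",p,45,80,35,(334,215),30);print(e,onto("scene",[e[0]],.216))
print(row([.6650-.1039,-.1011+.0456,.1945],tool(-.147)))
E
```

```text
[ 0.56292254 -0.05578902  0.2034739 ] 0.5798891005422765
((332.2101135253906, 216.5145263671875), (19.992656707763672, 26.778371810913086), 147.6004180908203) [[ 0.56020286 -0.05961919]]
[0.0005, -0.0001, -0.0001, -0.0, -0.002, 0.0093]
```

>>> arm_command(
  plan=[0, 0, 0, 0, -0.0015, 0.005, 40, 0, 0, 0, 0, -0.0015, 0.008, 40, 0, 0, 0, 0, -0.0015, 0.0085, 40, 0, 0, 0, 0, -0.0015, 0.009, 40, 0, 0, 0, 0, -0.0015, 0.009, 40],
)

```text
time_s: 16.7
ee_pos: [0.5605, -0.0553, 0.194]
ee_rot: [0.757, 0.653, -0.0, -0.0]
ft_force: [0.4, 0.6, -0.5]
opening: 0.585
```

>>> arm_command(
  plan=[0, 0, 0, 0, 0, 0.0005, 40, 0, 0, 0, 0, 0, 0.0005, 40],
)

```text
time_s: 16.95
ee_pos: [0.5605, -0.0553, 0.1938]
ee_rot: [0.757, 0.653, -0.0, -0.0]
ft_force: [-2.1, 0.2, 4.1]
opening: 0.579
```

>>> arm_command(
  plan=[0, 0, 0, 0, 0, 0.0005, 40, 0, 0, 0, 0, 0, 0.0005, 40],
)

```text
time_s: 17.2
ee_pos: [0.5605, -0.0553, 0.1938]
ee_rot: [0.757, 0.653, -0.0, -0.0]
ft_force: [-3.3, 0.5, 8.5]
opening: 0.58
```

>>> arm_command(
  plan=[0, 0, 0, 0, 0, -0.0007, 52, 0, 0, 0, 0, 0, -0.0007, 60, 0, 0, 0, 0, 0, -0.0007, 66, 0, 0, 0, 0, 0, -0.0007, 74, 0, 0, 0, 0, 0, -0.0007, 80, 0, 0, 0, 0, 0, -0.0007, 80, 0, 0, 0, 0, 0, -0.0007, 80],
)

```text
time_s: 18.08
ee_pos: [0.5604, -0.0553, 0.1935]
ee_rot: [0.757, 0.653, -0.0, -0.0]
ft_force: [-0.3, 0.5, 0.4]
opening: 0.803
```

>>> arm_command(
  plan=[0, 0, 0, 0, 0, -0.02, 80, 0, 0, 0, 0, 0, -0.06, 80, 0, 0, 0, 0, 0, -0.12, 80, 0, 0, 0, 0, -0.16, -0.14, 80, 0, 0, 0, 0, -0.16, -0.14, 80, 0, 0, 0, 0, -0.16, -0.14, 80, 0, 0, 0, 0, -0.16, -0.14, 80],
)

```text
time_s: 18.95
ee_pos: [0.4007, -0.0317, 0.3348]
ee_rot: [0.757, 0.653, 0.0, 0.0]
ft_force: [0.7, 0.1, 0.6]
opening: 0.8
```

>>> arm_command(
  plan=[0, 0, 0, 0.06, 0, -0.01, 80, 0, 0, 0, 0.12, 0.02, -0.01, 80, 0, 0, 0, 0.18, 0, -0.01, 80, 0, 0, 0, 0.24, -0.02, -0.01, 80, 0, 0, 0, 0.3, -0.06, -0.01, 80, 0, 0, 0, 0.3, -0.06, -0.01, 80],
)

```text
time_s: 19.7
ee_pos: [0.3861, 0.2771, 0.343]
ee_rot: [0.755, 0.655, -0.001, -0.001]
ft_force: [0.8, -0.2, -0.4]
opening: 0.8
```

```bash
cat > fin.py <<'E'
from h import *
s=get_state();print(s["ee_pos"],s["opening"],s["time_s"])
o=[]
for n,g,a in(("scene",(334,217),(393,207)),("top",(302,212),(257,151))):
    p,d=grab_frame(n);gr=cv2.cvtColor(p,cv2.COLOR_RGB2GRAY)
    e=disc(n,p,45,80,70,g,25);f=disc(n,p,8,26,150,a);print(n,e[0],onto(n,[e[0],f[0]],.209).round(4).tolist())
    fit(n,gr,g,.195,.0555,half=.006)
    q=p[150:280,250:420,::-1] if n=="scene" else p[130:270,230:400,::-1]
    o.append(cv2.resize(q,(400,310),interpolation=2))
    K,R,t=cam(n);v,u=np.nonzero(d>0);z=d[v,u];X=(np.c_[(u-K[0,2])/K[0,0]*z,(v-K[1,2])/K[1,1]*z,z]-t)@R
    c=np.array([.5632,-.0558] if n=="scene" else [.5596,-.0537]);q=X[:,:2]-c;r=np.hypot(*q.T);ang=np.arctan2(q[:,1],q[:,0])
    ok=abs(X[:,2]-.197)<.012;st=np.median(X[ok&(r>.062)&(r<.08),2])
    print("  insert ring minus stage mm",[round(float(np.median(X[ok&(r>.034)&(r<.052)&(abs(np.angle(np.exp(1j*(ang-b))))<.39),2])-st)*1e3,2) for b in np.arange(8)*np.pi/4],
      "lid",round(float(np.median(X[r<.015,2])-st)*1e3,1))
cv2.imwrite("pics/fin.png",np.hstack(o))
E
python3 fin.py
```

```text
[0.38613081 0.27707258 0.34303225] 0.8004913380358947 19.7
scene (333.7183837890625, 217.90370178222656) [[0.5625, -0.0577], [0.6519, 0.0116]]
scene [ 0.5626 -0.0554] R 0.0567 191 210 sd 0.00028 [334.1 220.3]
  insert ring minus stage mm [-0.21, -0.07, -0.05, -0.36, 0.01, -0.15, -0.44, 0.0] lid 14.2
top (301.9746398925781, 210.36553955078125) [[0.5583, -0.054], [0.6487, 0.0132]]
top [ 0.5599 -0.0537] R 0.0561 210 210 sd 0.00017 [302.  211.4]
  insert ring minus stage mm [0.03, -0.03, -0.03, -0.04, -0.06, -0.03, -0.03, 0.03] lid 14.2
```

View pics/fin.png

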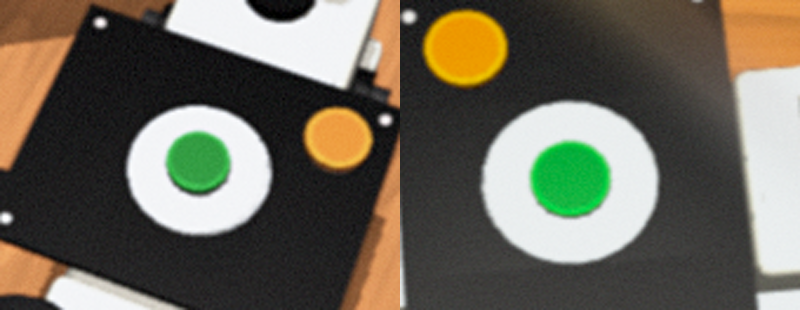

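The final view shows the insert flush all round, the green dish centred on it, and the amber dish where it was. Handing in.

```bash
python3 -c "
from plant import *
print(finish_job())"
```

```text
the job is handed in; nothing more can be done
None
```

The insert is in its seat, the green-lidded dish stands on it over the window, and the job is handed in at about 20 s on the robot's clock.

- **Insert:** I pushed it across the stage by its rim with a slightly tilted gripper. It first hung on the rear rim, about 2 mm short and tilted about 3 mm across, so I pushed it a little further and it dropped in.
- **Dish:** I gripped the green dish, carried it level and set it on the insert. The fingers rose clear after opening.

**Last checks:**
- **Flushness:** the insert lies within 0.1 mm of the stage at all eight points in the top view. The noisier scene view shows up to 0.4 mm.
- **Centring:** the dish centre reads 1.3 mm (top) and 2.0 mm (scene) from the seat centre, well inside the 8 mm the dish has to spare over the window. The lid is 14.2 mm above the stage, so the dish stands right way up.
- **Amber dish:** it has moved less than 0.3 mm, which is within measuring noise.

**Disagreements:** the two cameras differ by 2–4 mm in absolute position, so I worked from relative distances. Points triangulated between the two views came out 4–7 mm too low, while the depth images and contact matched the stated stage height. Just after the second push the arm blocked the top view, so I confirmed the seating from both cameras only at the end. I made no direct check of the objective.

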